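Put the ladle rest away in the tub

TASK

The long flat wooden ladle rest (the oblong one, not the round coaster) lies on the low shelf riser, too thin to get hold of there. Slide it along the riser until its near end sticks out well over the riser's front edge, pinch it by that end and lift it off, then put it inside the open blue tub so that it lies flat on the bottom. Leave the round coaster where it is.

Things in the scene. Friction and masses are not known exactly. Their poses are not given: they have to be found in the camera images.
- ladle_rest: Oblong slat of light wood, 140 long x 50 wide x 6 mm thick, 50 g, loose and flat on the riser's left or right half, near end 5 mm or more behind the front edge. Origin: centre of its underside; x along its length, away from the robot (within 25 degrees), z up. Slides when pushed at its far end or dragged from above; tips off when 70 mm hangs over.
- riser: Fixed low shelf riser of dark wood: level board 260 deep (x) x 300 wide (y) x 16 mm thick, its top 60 mm above the work surface, on two side panels. Origin: centre of its footprint, on the work surface; x points away from the robot, turned up to 6 degrees; the straight front edge, nearest the robot, is at x = -130 mm. The space before the edge is free.
- tub: Open shallow blue plastic tub, lid off, on the work surface left or right of the riser, fixed in place: 270 (x) x 190 (y) x 70 mm high outside, walls and floor 4 mm, rim flange 8 mm wide. Origin: centre of its underside; x points away from the robot (turned up to 9 degrees), z up.
- round_coaster: Bystander: one round coaster of light wood, 90 mm across and 6 mm thick, lying loose on the other half of the riser. Origin: centre of its underside. To be left alone.
Mind the look-alikes: they are no part of the job. What is shaped like the ladle_rest but pink, purple or turquoise is not meant.

How it is judged:
By the outcome, as a careful person would: the job done as asked, in the order asked, and still so for the second after the job is handed in, with the robot touching nothing.
It also fails if it takes over 51 s, if anything falls off the work surface, if the arm or the gripper's body presses on something with over 40 N, if the wrist force passes 120 N, or if a joint passes its speed limit or range.

ROBOT

A 7-joint arm with a two-finger parallel gripper is mounted at the origin on the work surface. World frame = base frame: x ahead of the robot, y to its left, z up, the work surface at z = 0. Lengths are in m, angles in rad, forces in N, time in s.
With the tool pointing down it reaches from about 0.425 to 0.925 m from the base axis. Payload 6.8 kg.
Tool frame: the origin (TCP) lies midway between the tips of the shut fingers; the grasp point (between the pads) lies 19 mm behind it; y points along the fingers, z is the direction in which the jaws open and shut, and the axes are right-handed (so a half turn about y gives the same grasp; the last joint's range is limited). The gripper opens to 85 mm and grips with 20 to 120 N. Pads are 22 mm wide; open, the fingers measure 114 mm over their backs; the gripper's body (76 mm by 85 mm) begins 54 mm behind the grasp point. The pads swing forward as they close: fully open they stand 13 mm farther back than shut.
Start: joints at [1.016, 0.477, 0.022, 1.555, -0.011, 1.109, -0.083], TCP at [0.292, -0.609, 0.231] pointing down, gripper open.
Joint ranges: [-2.96, 2.96], [-0.34, 2.1], [-1.41, 1.46], [0.24, 2.44], [-1.37, 4.51], [0.17, 1.92], [-2.96, 2.96]. Speed limits (rad/s): [2.39, 2.39, 3.14, 3.14, 3.14, 3.14, 3.14].

INTERFACE

Orientations are given as a unit quaternion [w, x, y, z].
In Python, from station import bot gives the robot as it stands. The module is installed in compiled form; this text tells all that it offers.
- The arm moves only by the shell command python3 -m crank 'ROWS' [FORCE]. ROWS is JSON, a list of rows, each an object with "linear": the shift along the tool's x, y, z in m, a list of three; "dr": the turn, a rotation vector about the tool's x, y, z in degrees, a list of three; "hand": the gripper command: -1 is shut, 1 is fully open, values between are in proportion. A call has 1 to 10 rows; each row is the pose to reach, as a shift and turn from the pose commanded when the call began, along the tool's axes at that moment; what a row does not reach only later rows make up. A row lasts 1/12 s, in which the tool goes at most 41.7 mm and 7.16 degrees, less where a joint would pass 70% of its speed; a pose out of reach is approached as far as the arm can. A call with a gripper value outside its range is refused whole. The fingers move at their own pace and stop on an object; FORCE is the grip in N (left out, the last holds). Time passes only in rows, so rows that repeat a pose let the fingers close. It gives the time, the measured TCP pose, the force and the opening at its end, in the units of the state.
- bot.get_obs(): the state, without advancing time (a new reading comes with each control period).
- bot.read_camera(name): name is "scene" or "top" or "wrist"; returns the picture (480x640x3 uint8, blue, green, red); there is no depth.
- bot.camera_params(name): a dict with "K" (3x3 intrinsics, pixels), "k1" (the pictures are not rectified: a ray, as slopes to the right and down, at radius r is drawn at 1 + k1 r^2 times it, then the intrinsics apply), "R" (3x3) and "t" (3): a world point X has camera coordinates R X + t; the wrist camera has in their place "hand_eye" (4x4, takes a point from camera to tool coordinates, whose origin is the TCP and whose axes are the tool frame's). Camera axes: x right, y down, z forward; pixel columns grow to the right and rows downward; lengths in m; the calibration is good to about 2 mm. A picture is of the moment at which its call begins: read the wrist's pose just before it. camera_params takes no time and is no camera call.
- bot.hand_in(): hands the job in, once; it reports no verdict.
Trained networks look in the newest picture that a camera, given by its name, has taken for a name from the list of things; names that differ only in an ending like _2 or _b are one class to them, and where a whole thing is asked for, a point or a joint stands for the part that bears it (a point fixed in the world has none). Each returns a list of dicts, best first, with "score" (0 to 1); they miss things now and then, are a little off and sometimes report something else, mostly with a low value. They report only what shows in the picture. A call takes as long as a camera call. They do not tell look-alikes from the thing itself.
- bot.search_frame(camera, target): "extent" ([left, top, right, bottom] in pixels, round what is visible of it).
- bot.cut_out(camera, target): "pixels" (480x640 bool, what is visible of it) and "extent" ([left, top, right, bottom] in pixels, round what is visible of it).
- bot.place_of(camera, target): "xy" ([column, row] in pixels: a listed point, or the origin of a listed thing).
The state is a dict: "t": time; "q": joint angles; "joint_vel": joint speeds; "joint_torque": joint torques, N m; "eef_pos": TCP position; "tool_rot": TCP orientation; "contact_force": force on the tool from outside, world axes, zero at the start; "torque": the same for the moment, N m; "gripper_width": opening from 0.0 (shut) to 1.0 (fully open).
Only numpy, scipy, OpenCV 4.12 (cv2) and the standard library are available. Lean on these libraries where they do the work, as an engineer would, in place of code of your own. Each camera call takes 0.05 s, during which the arm holds its last target. There are 200 camera calls.

## Working session

There is one attempt and no reset: what is moved stays moved. The work goes in short steps, Python scripts to look and compute and a shell command to move; the robot and the scene stay as the last step left them, time stands still between calls to the robot, and variables do not carry over. Pictures are saved under pics/ and viewed, about 8 in all and at most 12, crops included, and the job is handed in when it is done.

```bash
mkdir -p pics; ls; python3 - <<'E'
from station import bot
import cv2,numpy as np
o=bot.get_obs()
for k in o: print(k,np.round(o[k],4))
for c in ("top","scene","wrist"):
    p=bot.camera_params(c); print(c,{k:np.round(v,4).tolist() for k,v in p.items()})
for c in ("top","scene"):
    im=bot.read_camera(c); cv2.imwrite(f"pics/{c}0.png",im)
    for n in ("ladle_rest","riser","tub","round_coaster"):
        for d in bot.search_frame(c,n)[:4]: print(c,n,round(d["score"],2),np.round(d["extent"]))
E
```

```text
pics
t 0.0
q [ 1.0159  0.4778  0.0224  1.5565 -0.0115  1.1093 -0.0831]
joint_vel [-0.0006  0.0002 -0.0004  0.0008 -0.002  -0.0006 -0.0007]
joint_torque [ 0.00000e+00 -5.96447e+01  1.60800e+00 -2.81204e+01  1.25000e-02
  9.40000e-03 -0.00000e+00]
eef_pos [ 0.2913 -0.6082  0.2303]
tool_rot [ 0.1564 -0.1568  0.6902 -0.6889]
contact_force [ 0.1027 -0.3618 -0.0174]
torque [ 0.0328  0.012  -0.0438]
gripper_width 1.001
top {'K': [[532.6572, 0.0, 315.3324], [0.0, 532.6572, 242.7004], [0.0, 0.0, 1.0]], 'k1': 0.0171, 'R': [[0.0295, -0.9994, -0.0171], [-0.9965, -0.0281, -0.0782], [0.0776, 0.0194, -0.9968]], 't': [-0.0067, 0.4307, 1.0283]}
scene {'K': [[567.3861, 0.0, 312.0397], [0.0, 567.3861, 231.8352], [0.0, 0.0, 1.0]], 'k1': -0.0573, 'R': [[0.0765, 0.9971, 0.0034], [0.5375, -0.0384, -0.8424], [-0.8398, 0.0663, -0.5388]], 't': [-0.0218, -0.1808, 1.556]}
wrist {'K': [[348.7308, 0.0, 321.8565], [0.0, 348.7308, 237.8199], [0.0, 0.0, 1.0]], 'k1': -0.0011, 'hand_eye': [[0.0001, 0.9487, 0.3161, -0.0818], [-0.0004, -0.3161, 0.9487, -0.1431], [1.0, -0.0002, 0.0004, 0.001], [0.0, 0.0, 0.0, 1.0]]}
top ladle_rest 0.63 [139. 326. 213. 383.]
top ladle_rest 0.58 [232. 246. 303. 309.]
top ladle_rest 0.55 [257. 127. 296. 198.]
top riser 0.97 [225.  76. 390. 216.]
top tub 0.96 [ 67. 104. 199. 268.]
top round_coaster 0.94 [318. 134. 367. 183.]
scene ladle_rest 0.97 [357. 247. 388. 302.]
scene ladle_rest 0.88 [333. 224. 391. 244.]
scene ladle_rest 0.72 [396. 188. 447. 213.]
scene ladle_rest 0.56 [243. 228. 288. 255.]
scene riser 0.64 [252. 239. 450. 378.]
scene tub 0.77 [440. 211. 587. 324.]
```

View pics/top0.png

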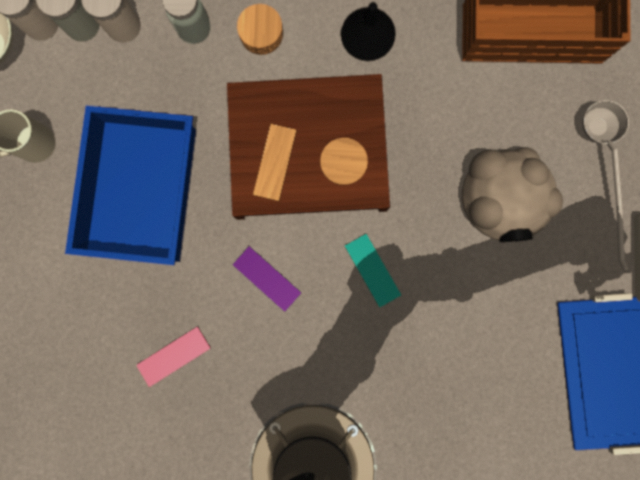

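View pics/scene0.png

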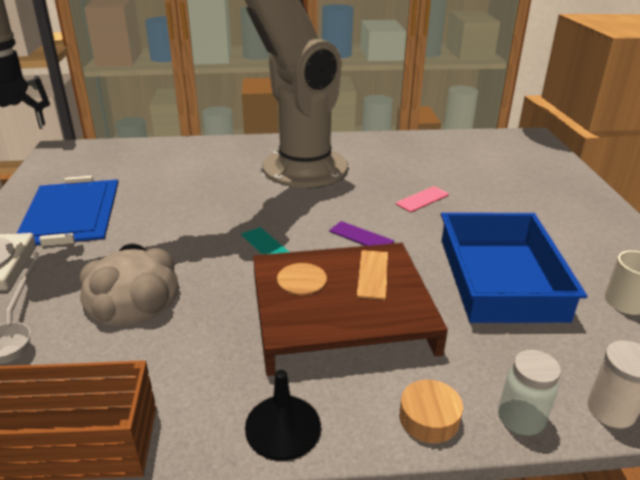

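The top view shows four oblong candidates: light wood on the riser (275,162), purple (267,278), turquoise (372,270) and pink (174,355). Only the first one is light wood and on the riser, so that is the ladle rest. The coaster is at (344,161), the open tub at (130,185), and a blue lid at lower right. Next I measure these and confirm the choice in a crop.

```bash
cat > h.py <<'E'
import numpy as np,cv2
from station import bot
from scipy.spatial.transform import Rotation as Rn
def rot(o): w,x,y,z=o["tool_rot"]; return Rn.from_quat([x,y,z,w])
def ext(c,o=None):
    p=bot.camera_params(c)
    if c!="wrist": R=np.array(p["R"]); return p,R,-R.T@np.array(p["t"])   # R, cam centre
    o=o or bot.get_obs(); H=np.array(p["hand_eye"]); T=rot(o).as_matrix()
    return p,(T@H[:3,:3]).T,T@H[:3,3]+np.array(o["eef_pos"])
def world(c,uv,z,o=None):
    p,R,C=ext(c,o); uv=np.atleast_2d(np.float64(uv)); K=np.array(p["K"])
    d=(uv-K[:2,2])/K[0,0]; u=d.copy()
    for _ in range(10): u=d/(1+p["k1"]*(u**2).sum(1,keepdims=True))
    r=np.c_[u,np.ones(len(u))]@R
    return C+r*((z-C[2])/r[:,2:])
def pix(c,X,o=None):
    p,R,C=ext(c,o); x=(np.atleast_2d(X)-C)@R.T; u=x[:,:2]/x[:,2:]
    K=np.array(p["K"]); return u*(1+p["k1"]*(u**2).sum(1,keepdims=True))*K[0,0]+K[:2,2]
def rect(c,mask,z,o=None):
    cs,_=cv2.findContours(mask.astype(np.uint8),cv2.RETR_EXTERNAL,cv2.CHAIN_APPROX_NONE)
    k=max(cs,key=cv2.contourArea)[:,0]
    return cv2.minAreaRect(np.float32(world(c,k,z,o)[:,:2]*1000))
E
python3 - <<'E'
from h import *
im=bot.read_camera("top"); hsv=cv2.cvtColor(im,cv2.COLOR_BGR2HSV)
for y,x in ((162,275),(161,344),(120,245),(185,140),(110,130)): print(hsv[y,x])
# ladle: light wood mask
def show(n,m,z):
    r=rect("top",m,z); print(n,np.round(r[0],1),np.round(r[1],1),round(r[2],1)); print(np.round(cv2.boxPoints(r)).tolist())
reg=np.zeros((480,640),bool); reg[110:205,240:312]=1
m=reg&(hsv[...,2]>150); show("ladle",m,.066)
reg[:]=0; reg[110:205,312:378]=1
show("coaster",reg&(hsv[...,2]>150),.066)
reg[:]=0; reg[70:225,215:400]=1
show("riser",reg&(hsv[...,1]>110),.06)
reg[:]=0; reg[90:275,50:210]=1
show("tub",reg&(hsv[...,0]>100)&(hsv[...,0]<130)&(hsv[...,1]>150),.07)
for n,z in (("ladle_rest",.066),("riser",.06),("tub",.07)):
    for d in bot.cut_out("top",n)[:3]: show(n+str(round(d["score"],2)),d["pixels"],z)
cv2.imwrite("pics/crop1.png",cv2.resize(im[60:280,50:400],None,fx=2.2,fy=2.2,interpolation=cv2.INTER_CUBIC))
E
```

```text
[ 15 151 203]
[ 15 153 211]
[  9 187  90]
[109 206 147]
[111 165 131]
ladle [578.5  87.3] [ 50.5 140. ] 78.0
[[505.0, 77.0], [642.0, 48.0], [652.0, 98.0], [515.0, 127.0]]
coaster [584.2 -43.8] [86.3 88.7] 1.5
[[540.0, -1.0], [542.0, -89.0], [628.0, -87.0], [626.0, 2.0]]
riser [612.4  25.9] [264.  298.5] 4.7
[[469.0, 164.0], [493.0, -134.0], [756.0, -112.0], [732.0, 185.0]]
tub [527.9 354.8] [211.7 283.2] 85.6
[[379.0, 260.0], [661.0, 239.0], [677.0, 450.0], [395.0, 471.0]]
ladle_rest0.89 [ 379.7 -103.4] [133.6  49.6] 31.0
[[310.0, -117.0], [335.0, -159.0], [450.0, -90.0], [424.0, -48.0]]
ladle_rest0.8 [578.7  86.3] [ 51.4 142.5] 78.0
[[504.0, 76.0], [643.0, 46.0], [654.0, 97.0], [514.0, 126.0]]
ladle_rest0.73 [358.4  93.6] [131.9  48.2] 49.5
[[297.0, 59.0], [334.0, 28.0], [420.0, 128.0], [383.0, 159.0]]
riser0.63 [612.   25.7] [266.8 299.2] 4.7
[[467.0, 164.0], [491.0, -134.0], [757.0, -112.0], [733.0, 186.0]]
tub0.57 [527.4 353.5] [218.  288.6] 85.6
[[375.0, 256.0], [663.0, 234.0], [680.0, 451.0], [392.0, 473.0]]
```

View pics/crop1.png

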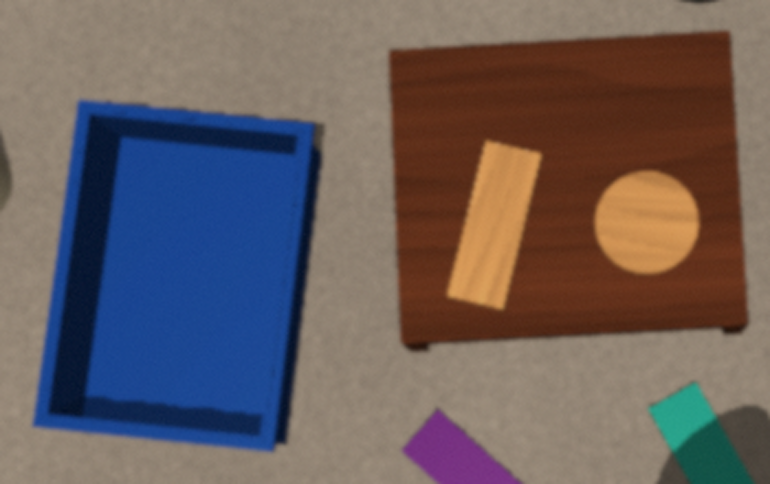

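The crop confirms it: the light-wood slat is at crop (495,225), separate from the purple and turquoise look-alikes. Its axis is at -12° and its near end is about 33 mm behind the front edge. I will push the far end with both half-open fingertips, which holds its heading better than a single contact point. After that I pinch the overhanging end across its width.

```bash
cat >> h.py <<'E'
def go(pos,yaw_deg,o=None):
    "shift (tool axes, m) and turn (deg) to a tool-down pose with jaw axis z at heading yaw or its opposite"
    o=o or bot.get_obs(); R=rot(o); y=np.array([0,0,-1.]); best=None
    for s in (0,180):
        a=np.radians(yaw_deg+s); z=np.array([np.cos(a),np.sin(a),0]); x=np.cross(y,z)
        d=(R.inv()*Rn.from_matrix(np.c_[x,y,z])).as_rotvec(degrees=True)
        if best is None or np.linalg.norm(d)<np.linalg.norm(best): best=d
    print("tcp",np.round(o["eef_pos"],4),"F",np.round(o["contact_force"],1),"w",round(o["gripper_width"],3),"t",round(o["t"],2))
    print("linear",np.round(R.inv().apply(np.array(pos)-o["eef_pos"]),4),"dr",np.round(best,2))
    print("axes(x,y,z cols)\n",np.round(R.as_matrix(),3))
E
python3 -c "
from h import *
go([.672,.068,.14],78)"
```

```text
tcp [ 0.2916 -0.6087  0.2313] F [-0.  -0.8 -0. ] w 0.996 t 0.7
linear [-0.6354  0.0913 -0.446 ] dr [ 0.  37.6  0. ]
axes(x,y,z cols)
 [[-0.902 -0.     0.432]
 [-0.432  0.    -0.902]
 [ 0.    -1.    -0.   ]]
```

```bash
python3 -m crank '[{"linear":[-0.32,-0.03,-0.223],"dr":[0,37.6,0],"hand":-0.5},{"linear":[-0.32,-0.03,-0.223],"dr":[0,37.6,0],"hand":-0.5},{"linear":[-0.32,-0.03,-0.223],"dr":[0,37.6,0],"hand":-0.5},{"linear":[-0.32,-0.03,-0.223],"dr":[0,37.6,0],"hand":-0.5},{"linear":[-0.32,-0.03,-0.223],"dr":[0,37.6,0],"hand":-0.5},{"linear":[-0.32,-0.03,-0.223],"dr":[0,37.6,0],"hand":-0.5},{"linear":[-0.32,-0.03,-0.223],"dr":[0,37.6,0],"hand":-0.5},{"linear":[-0.32,-0.03,-0.223],"dr":[0,37.6,0],"hand":-0.5},{"linear":[-0.32,-0.03,-0.223],"dr":[0,37.6,0],"hand":-0.5},{"linear":[-0.32,-0.03,-0.223],"dr":[0,37.6,0],"hand":-0.5}]'
python3 -c "
from h import *
go([.672,.068,.12],78)"
```

```text
t: 1.53
eef_pos: [0.487, -0.2635, 0.2621]
tool_rot: [-0.071, 0.072, 0.704, -0.703]
contact_force: [0.4, 0.4, -0.5]
gripper_width: 0.25
tcp [ 0.487  -0.2635  0.2621] F [ 0.4  0.4 -0.5] w 0.25 t 1.53
linear [-0.1141  0.1431 -0.3617] dr [ 0.12  0.38 -0.11]
axes(x,y,z cols)
 [[-0.979  0.002 -0.201]
 [ 0.201  0.002 -0.979]
 [-0.002 -1.    -0.002]]
```

```bash
python3 -m crank '[{"linear":[-0.114,0.02,-0.362],"dr":[0,0.4,0],"hand":-0.5},{"linear":[-0.114,0.02,-0.362],"dr":[0,0.4,0],"hand":-0.5},{"linear":[-0.114,0.02,-0.362],"dr":[0,0.4,0],"hand":-0.5},{"linear":[-0.114,0.02,-0.362],"dr":[0,0.4,0],"hand":-0.5},{"linear":[-0.114,0.02,-0.362],"dr":[0,0.4,0],"hand":-0.5},{"linear":[-0.114,0.02,-0.362],"dr":[0,0.4,0],"hand":-0.5},{"linear":[-0.114,0.02,-0.362],"dr":[0,0.4,0],"hand":-0.5},{"linear":[-0.114,0.02,-0.362],"dr":[0,0.4,0],"hand":-0.5},{"linear":[-0.114,0.02,-0.362],"dr":[0,0.4,0],"hand":-0.5},{"linear":[-0.114,0.02,-0.362],"dr":[0,0.4,0],"hand":-0.5}]'
python3 - <<'E'
from h import *
o=bot.get_obs(); im=bot.read_camera("wrist"); cv2.imwrite("pics/w1.png",im)
hsv=cv2.cvtColor(im,cv2.COLOR_BGR2HSV)
X=[[.505,.077,.066],[.642,.048,.066],[.652,.098,.066],[.515,.127,.066]]
print(np.round(pix("wrist",X,o)).tolist())
go([.672,.068,.09],78,o)
E
```

```text
t: 2.37
eef_pos: [0.6722, 0.0714, 0.2405]
tool_rot: [-0.073, 0.073, 0.705, -0.701]
contact_force: [0.2, 0.3, -0.3]
gripper_width: 0.252
[[349.0, 361.0], [353.0, 239.0], [300.0, 239.0], [302.0, 361.0]]
tcp [0.6722 0.0714 0.2405] F [ 0.2  0.3 -0.3] w 0.252 t 2.37
linear [-0.0006  0.1505  0.0043] dr [0.33 0.18 0.03]
axes(x,y,z cols)
 [[-0.979  0.001 -0.205]
 [ 0.205  0.006 -0.979]
 [ 0.001 -1.    -0.006]]
```

View pics/w1.png

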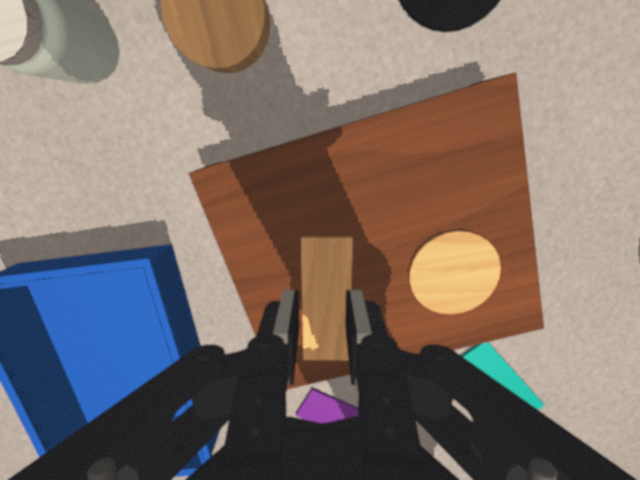

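The wrist view shows the slat at (327,298), with its far end at row 237. That matches my projection to about 2 px. Both fingers straddle its centreline, so I descend behind the far end.

```bash
python3 -m crank '[{"linear":[-0.001,0.04,0.004],"dr":[0.3,0,0],"hand":-0.5},{"linear":[-0.001,0.08,0.004],"dr":[0.3,0,0],"hand":-0.5},{"linear":[-0.001,0.12,0.004],"dr":[0.3,0,0],"hand":-0.5},{"linear":[-0.001,0.15,0.004],"dr":[0.3,0,0],"hand":-0.5},{"linear":[-0.001,0.165,0.004],"dr":[0.3,0,0],"hand":-0.5},{"linear":[-0.001,0.172,0.004],"dr":[0.3,0,0],"hand":-0.5},{"linear":[-0.001,0.174,0.004],"dr":[0.3,0,0],"hand":-0.5},{"linear":[-0.001,0.174,0.004],"dr":[0.3,0,0],"hand":-0.5}]'
python3 -m crank '[{"linear":[0,0.001,0],"dr":[0,0,0],"hand":-0.5},{"linear":[0,0.002,0],"dr":[0,0,0],"hand":-0.5}]'
python3 -m crank '[{"linear":[0,0.001,0],"dr":[0,0,0],"hand":-0.5},{"linear":[0,0.002,0],"dr":[0,0,0],"hand":-0.5}]'
```

```text
t: 3.08
eef_pos: [0.6713, 0.0563, 0.0679]
tool_rot: [0.077, -0.077, -0.701, 0.705]
contact_force: [0.6, 0.6, 0.8]
gripper_width: 0.251
t: 3.25
eef_pos: [0.6721, 0.0568, 0.0672]
tool_rot: [0.076, -0.077, -0.701, 0.705]
contact_force: [-0.5, -0.1, -0.2]
gripper_width: 0.25
t: 3.42
eef_pos: [0.6713, 0.0569, 0.0642]
tool_rot: [0.076, -0.077, -0.701, 0.705]
contact_force: [-0.0, -0.0, 0.5]
gripper_width: 0.248
```

```bash
python3 -m crank '[{"linear":[0,0,-0.0105],"dr":[0,0,0],"hand":-0.5},{"linear":[0,0.001,-0.0105],"dr":[0,0,0],"hand":-0.5},{"linear":[0,0.002,-0.0105],"dr":[0,0,0],"hand":-0.5}]'
python3 -m crank '[{"linear":[0,0.001,0],"dr":[0,0,0],"hand":-0.5},{"linear":[0,0.002,0],"dr":[0,0,0],"hand":-0.5}]'
python3 -m crank '[{"linear":[0,0.001,0],"dr":[0,0,0],"hand":-0.5},{"linear":[0,0.002,0],"dr":[0,0,0],"hand":-0.5}]'
python3 -c "
from h import *
go([.672,.0675,.06],78)"
```

```text
t: 3.67
eef_pos: [0.6733, 0.0689, 0.0614]
tool_rot: [0.076, -0.076, -0.702, 0.705]
contact_force: [0.6, -0.5, -0.4]
gripper_width: 0.25
t: 3.83
eef_pos: [0.6731, 0.0679, 0.0602]
tool_rot: [0.076, -0.076, -0.701, 0.705]
contact_force: [-4.8, 1.3, 14.8]
gripper_width: 0.25
t: 4.0
eef_pos: [0.6732, 0.0678, 0.0601]
tool_rot: [0.076, -0.076, -0.701, 0.705]
contact_force: [-11.3, -0.4, 28.0]
gripper_width: 0.254
tcp [0.6732 0.0678 0.0601] F [-11.3  -0.4  28. ] w 0.254 t 4.0
linear [0.0011 0.0001 0.0006] dr [-0.26 -0.39 -0.  ]
axes(x,y,z cols)
 [[-0.977 -0.001 -0.215]
 [ 0.215 -0.004 -0.977]
 [-0.    -1.     0.005]]
```

```bash
python3 -m crank '[{"linear":[0,-0.005,0],"dr":[0,-0.3,0],"hand":-0.5},{"linear":[0,-0.005,0],"dr":[0,-0.3,0],"hand":-0.5},{"linear":[0.006,-0.005,0],"dr":[0,-0.3,0],"hand":-0.5},{"linear":[0.012,-0.005,0],"dr":[0,-0.3,0],"hand":-0.5},{"linear":[0.017,-0.005,0],"dr":[0,-0.3,0],"hand":-0.5},{"linear":[0.022,-0.005,0],"dr":[0,-0.3,0],"hand":-0.5},{"linear":[0.027,-0.005,0],"dr":[0,-0.3,0],"hand":-0.5},{"linear":[0.032,-0.005,0],"dr":[0,-0.3,0],"hand":-0.5},{"linear":[0.037,-0.005,0],"dr":[0,-0.3,0],"hand":-0.5},{"linear":[0.042,-0.005,0],"dr":[0,-0.3,0],"hand":-0.5}]'
python3 - <<'E'
from h import *
o=bot.get_obs(); im=bot.read_camera("wrist"); cv2.imwrite("pics/w2.png",im)
go([.59,.085,.062],78,o)
E
```

```text
t: 4.83
eef_pos: [0.6315, 0.0763, 0.0623]
tool_rot: [0.075, -0.074, -0.701, 0.705]
contact_force: [-0.3, 0.7, 0.2]
gripper_width: 0.252
tcp [0.6315 0.0763 0.0623] F [-0.3  0.7  0.2] w 0.252 t 4.83
linear [0.0425 0.0003 0.0002] dr [-0.3 -0.1 -0. ]
axes(x,y,z cols)
 [[-0.978 -0.001 -0.21 ]
 [ 0.21  -0.005 -0.978]
 [-0.    -1.     0.005]]
```

View pics/w2.png

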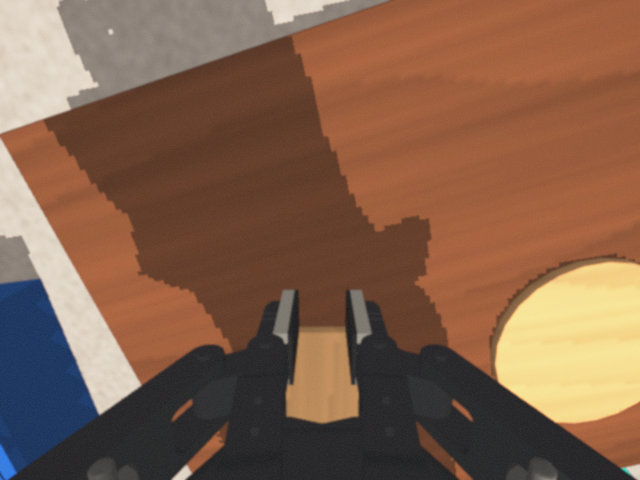

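The view shows the slat's far end at row 326, seen between the fingers. I need to compute whether it is being pushed or lies beneath the fingers.

```bash
python3 - <<'E'
from h import *
o=bot.get_obs()
print(world("wrist",[[322,326]],.066,o), world("wrist",[[322,326]],.060,o))
im=bot.read_camera("top"); hsv=cv2.cvtColor(im,cv2.COLOR_BGR2HSV)
cv2.imwrite("pics/t2.png",cv2.resize(im[80:260,200:420],None,fx=3,fy=3,interpolation=cv2.INTER_CUBIC))
E
```

```text
[[0.62378178 0.07740593 0.066     ]] [[0.62001271 0.07817317 0.06      ]]
```

View pics/t2.png

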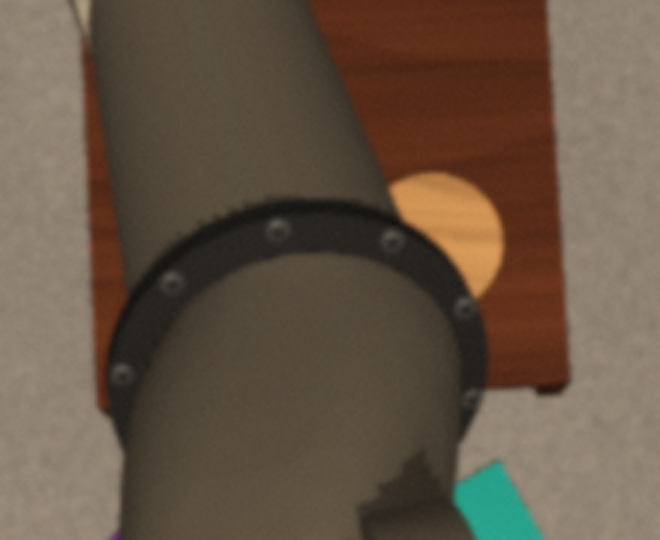

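The arm hides the slat from the top camera. The wrist measurement puts the far end at x = 0.624, 8 mm ahead of the TCP and 23 mm closer than at the start. It is being pushed, and about 60 mm remain.

```bash
python3 -m crank '[{"linear":[0.005,0,0],"dr":[0,0,0],"hand":-0.5},{"linear":[0.011,0,0],"dr":[0,0,0],"hand":-0.5},{"linear":[0.017,0,0],"dr":[0,0,0],"hand":-0.5},{"linear":[0.023,0,0],"dr":[0,0,0],"hand":-0.5},{"linear":[0.029,0,0],"dr":[0,0,0],"hand":-0.5},{"linear":[0.035,0,0],"dr":[0,0,0],"hand":-0.5},{"linear":[0.041,0,0],"dr":[0,0,0],"hand":-0.5},{"linear":[0.047,0,0],"dr":[0,0,0],"hand":-0.5},{"linear":[0.053,0,0],"dr":[0,0,0],"hand":-0.5},{"linear":[0.058,0,0],"dr":[0,0,0],"hand":-0.5}]'
python3 -m crank '[{"linear":[0,0,0],"dr":[0,0,0],"hand":-0.5},{"linear":[-0.006,0,0],"dr":[0,0,0],"hand":-0.5},{"linear":[-0.012,0,0],"dr":[0,0,0],"hand":-0.5},{"linear":[-0.015,-0.03,0],"dr":[0,0,0],"hand":-0.5},{"linear":[-0.015,-0.07,0],"dr":[0,0,0],"hand":-0.5},{"linear":[-0.015,-0.11,0],"dr":[0,0,0],"hand":-0.5},{"linear":[-0.015,-0.15,0],"dr":[0,0,0],"hand":-0.5},{"linear":[-0.015,-0.18,0],"dr":[0,0,0],"hand":-0.5},{"linear":[-0.015,-0.18,0],"dr":[0,0,0],"hand":-0.5}]'
python3 - <<'E'
from h import *
o=bot.get_obs(); im=bot.read_camera("wrist"); cv2.imwrite("pics/w3.png",im)
go([.45,.11,.2],78,o)
E
```

```text
t: 5.77
eef_pos: [0.5746, 0.0885, 0.0622]
tool_rot: [0.075, -0.074, -0.701, 0.705]
contact_force: [1.0, -0.3, 0.9]
gripper_width: 0.251
t: 6.52
eef_pos: [0.5948, 0.0866, 0.2499]
tool_rot: [0.071, -0.079, -0.703, 0.704]
contact_force: [0.6, -0.1, 0.9]
gripper_width: 0.251
tcp [0.5948 0.0866 0.2499] F [ 0.6 -0.1  0.9] w 0.251 t 6.52
linear [0.1471 0.0482 0.0076] dr [-0.   -0.16 -0.65]
axes(x,y,z cols)
 [[-0.977  0.011 -0.211]
 [ 0.211 -0.002 -0.978]
 [-0.011 -1.     0.   ]]
```

View pics/w3.png

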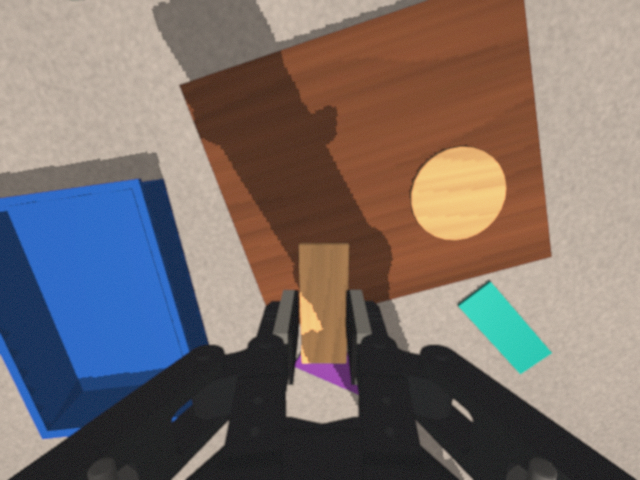

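The slat, at (324,303), now reaches past the riser's front edge. Its near end is at row 363, the edge is near row 300, and the coaster at (459,193) is untouched. I compute the overhang next.

```bash
python3 - <<'E'
from h import *
im=cv2.imread("pics/w3.png"); o=bot.get_obs()
P=world("wrist",[[299,243],[349,243],[303,363],[346,363],[324,243],[324.5,363]],.066,o)
print(np.round(P,4).tolist())
E=world("wrist",[[552,257],[391,299]],.060,o); print("edge",np.round(E,4).tolist())
e=E[1]-E[0]; e/=np.linalg.norm(e); n=np.array([-e[1],e[0],0]); print("edge dir",e,"overhang",[(p-E[0])@n for p in P])
far,near=P[4],P[5]; u=near-far; print("len",np.linalg.norm(u),"heading",np.degrees(np.arctan2(*(-u[:2])[::-1])))
E
```

```text
[[0.5691, 0.1135, 0.066], [0.5587, 0.0655, 0.066], [0.4317, 0.1414, 0.066], [0.4216, 0.0949, 0.066], [0.5639, 0.0895, 0.066], [0.4266, 0.1182, 0.066]]
edge [[0.4983, -0.1334, 0.06], [0.4859, 0.0337, 0.06]]
edge dir [-0.07424133  0.9972403   0.        ] overhang [np.float64(-0.0889547642687898), np.float64(-0.0750444622356867), np.float64(0.0460370691503977), np.float64(0.05956079472389368), np.float64(-0.08200086299759758), np.float64(0.05279710692390201)]
len 0.14028338479968178 heading -11.817874629774172
```

```bash
python3 -c "
from h import *
go([.446,.114,.18],78.2)"
python3 -m crank '[{"linear":[0.04,0.02,0.003],"dr":[0,0,-0.6],"hand":1},{"linear":[0.08,0.04,0.003],"dr":[0,0,-0.6],"hand":1},{"linear":[0.12,0.06,0.003],"dr":[0,0,-0.6],"hand":1},{"linear":[0.151,0.07,0.004],"dr":[0,0,-0.6],"hand":1},{"linear":[0.151,0.07,0.004],"dr":[0,0,-0.6],"hand":1},{"linear":[0.151,0.07,0.004],"dr":[0,0,-0.6],"hand":1}]'
python3 -c "
from h import *
go([.446,.114,.047],78.2)"
```

```text
tcp [0.5933 0.0863 0.2465] F [-1.2 -0.1 -0. ] w 0.253 t 6.57
linear [0.1503 0.0654 0.0038] dr [-0.11 -0.35 -0.42]
axes(x,y,z cols)
 [[-0.978  0.007 -0.21 ]
 [ 0.21  -0.003 -0.978]
 [-0.007 -1.     0.002]]
t: 7.07
eef_pos: [0.4385, 0.1128, 0.1703]
tool_rot: [0.079, -0.068, -0.701, 0.706]
contact_force: [1.0, -0.1, 0.3]
gripper_width: 1.0
tcp [0.4385 0.1128 0.1703] F [ 1.  -0.1  0.3] w 1.0 t 7.07
linear [-0.009   0.1231 -0.0037] dr [-0.46 -0.2   0.86]
axes(x,y,z cols)
 [[-0.978 -0.016 -0.208]
 [ 0.208 -0.005 -0.978]
 [ 0.015 -1.     0.008]]
```

```bash
python3 -m crank '[{"linear":[-0.007,0,-0.004],"dr":[0,0,0.3],"hand":1},{"linear":[-0.007,0.03,-0.004],"dr":[0,0,0.3],"hand":1},{"linear":[-0.007,0.06,-0.004],"dr":[0,0,0.3],"hand":1},{"linear":[-0.007,0.075,-0.004],"dr":[0,0,0.3],"hand":1},{"linear":[-0.007,0.075,-0.004],"dr":[0,0,0.3],"hand":1},{"linear":[-0.007,0.075,-0.004],"dr":[0,0,0.3],"hand":1}]'
python3 -c "
from h import *
o=bot.get_obs();bot.read_camera('wrist')
go([.446,.114,.047],78.2)"
```

```text
t: 7.57
eef_pos: [0.4502, 0.1158, 0.097]
tool_rot: [0.077, -0.073, -0.702, 0.705]
contact_force: [0.8, -0.1, -0.0]
gripper_width: 1.003
tcp [0.4506 0.116  0.0979] F [-0.3  0.4  0. ] w 1.001 t 7.62
linear [0.0039 0.0509 0.0028] dr [-0.24 -0.35  0.22]
axes(x,y,z cols)
 [[-0.978 -0.005 -0.21 ]
 [ 0.211 -0.003 -0.978]
 [ 0.004 -1.     0.004]]
```

```bash
python3 -m crank '[{"linear":[0.004,0.015,0.003],"dr":[0,0,0.2],"hand":1},{"linear":[0.004,0.03,0.003],"dr":[0,0,0.2],"hand":1},{"linear":[0.004,0.045,0.003],"dr":[0,0,0.2],"hand":1},{"linear":[0.004,0.051,0.003],"dr":[0,0,0.2],"hand":1},{"linear":[0.004,0.051,0.003],"dr":[0,0,0.2],"hand":1},{"linear":[0.004,0.051,0.003],"dr":[0,0,0.2],"hand":1}]' 40
python3 - <<'E'
from h import *
o=bot.get_obs(); im=bot.read_camera("wrist"); cv2.imwrite("pics/w4.png",im)
go([.446,.114,.047],78.2,o)
E
```

```text
t: 8.12
eef_pos: [0.4448, 0.1137, 0.0471]
tool_rot: [0.075, -0.074, -0.702, 0.705]
contact_force: [-0.3, 0.1, 0.4]
gripper_width: 1.003
tcp [0.4448 0.1137 0.0471] F [-0.3  0.1  0.4] w 1.003 t 8.12
linear [-0.0011  0.0001 -0.0006] dr [-0.26 -0.32  0.02]
axes(x,y,z cols)
 [[-0.978 -0.001 -0.21 ]
 [ 0.21  -0.004 -0.978]
 [ 0.    -1.     0.004]]
```

View pics/w4.png

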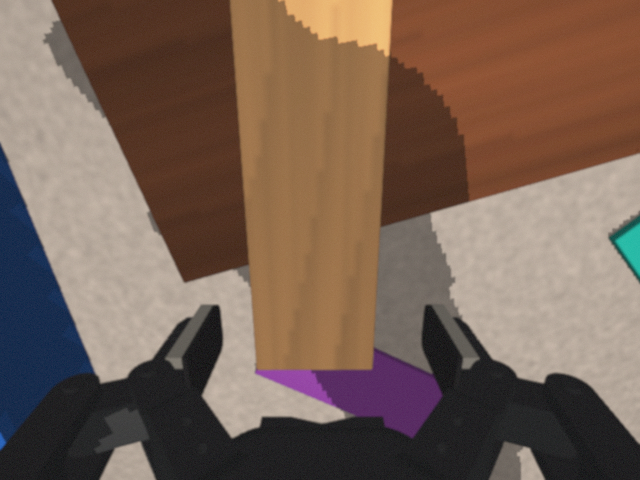

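The open fingers flank the overhanging end, which spans columns 256–375. The riser edge is well clear behind, so I close.

```bash
python3 -m crank '[{"linear":[0,0,0],"dr":[0,0,0],"hand":0.5},{"linear":[0,0,0],"dr":[0,0,0],"hand":0.3},{"linear":[0,0,0],"dr":[0,0,0],"hand":0.1},{"linear":[0,0,0],"dr":[0,0,0],"hand":-0.1},{"linear":[0,0,0],"dr":[0,0,0],"hand":-0.4},{"linear":[0,0,0],"dr":[0,0,0],"hand":-0.4},{"linear":[0,0,0],"dr":[0,0,0],"hand":-0.4},{"linear":[0,0,0],"dr":[0,0,0],"hand":-0.4}]' 40
python3 -m crank '[{"linear":[0,-0.004,0],"dr":[0,0,0],"hand":-0.4},{"linear":[0,-0.01,0],"dr":[0,0,0],"hand":-0.4},{"linear":[0,-0.018,0],"dr":[0,0,0],"hand":-0.4},{"linear":[0,-0.03,0],"dr":[0,0,0],"hand":-0.4},{"linear":[0,-0.045,0],"dr":[0,0,0],"hand":-0.4},{"linear":[0,-0.065,0],"dr":[0,0,0],"hand":-0.4},{"linear":[0,-0.09,0],"dr":[0,0,0],"hand":-0.4},{"linear":[0,-0.12,0],"dr":[0,0,0],"hand":-0.4},{"linear":[0,-0.12,0],"dr":[0,0,0],"hand":-0.4}]'
python3 - <<'E'
from h import *
o=bot.get_obs(); im=bot.read_camera("wrist"); s=bot.read_camera("scene")
cv2.imwrite("pics/w5.png",np.hstack([cv2.resize(im,(400,300)),cv2.resize(s[140:380,240:560],(400,300))]))
go([.490,.365,.17],83,o)
E
```

```text
t: 8.83
eef_pos: [0.444, 0.1135, 0.0464]
tool_rot: [0.075, -0.074, -0.702, 0.705]
contact_force: [0.7, -0.2, 2.8]
gripper_width: 0.578
t: 9.58
eef_pos: [0.4467, 0.1151, 0.1716]
tool_rot: [0.073, -0.076, -0.703, 0.704]
contact_force: [0.8, -0.2, -0.6]
gripper_width: 0.579
tcp [0.4467 0.1151 0.1716] F [ 0.8 -0.2 -0.6] w 0.579 t 9.58
linear [ 0.0101  0.0013 -0.2535] dr [-0.07 -5.11 -0.31]
axes(x,y,z cols)
 [[-0.978  0.005 -0.21 ]
 [ 0.21  -0.002 -0.978]
 [-0.005 -1.     0.001]]
```

View pics/w5.png

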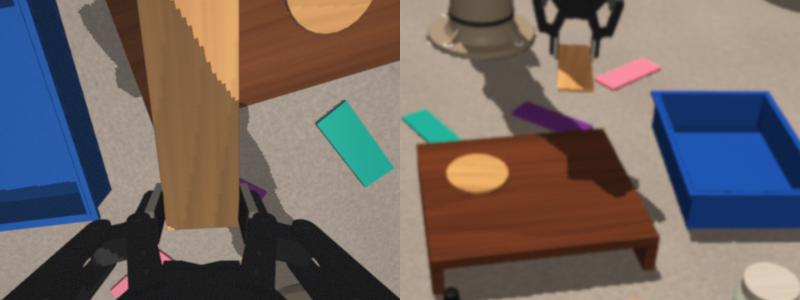

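The slat is held level and off the riser, and the coaster is undisturbed. I move it over the tub, aligned with the tub's axis.

```bash
python3 -m crank '[{"linear":[0.005,0,-0.03],"dr":[0,-2,0],"hand":-0.4},{"linear":[0.01,0,-0.065],"dr":[0,-4,0],"hand":-0.4},{"linear":[0.02,0,-0.1],"dr":[0,-6,0],"hand":-0.4},{"linear":[0.023,0,-0.135],"dr":[0,-7.7,0],"hand":-0.4},{"linear":[0.023,0,-0.17],"dr":[0,-7.7,0],"hand":-0.4},{"linear":[0.023,0,-0.205],"dr":[0,-7.7,0],"hand":-0.4},{"linear":[0.023,0,-0.235],"dr":[0,-7.7,0],"hand":-0.4},{"linear":[0.023,0,-0.247],"dr":[0,-7.7,0],"hand":-0.4},{"linear":[0.023,0,-0.247],"dr":[0,-7.7,0],"hand":-0.4},{"linear":[0.023,0,-0.247],"dr":[0,-7.7,0],"hand":-0.4}]'
python3 - <<'E'
from h import *
o=bot.get_obs(); im=bot.read_camera("wrist"); cv2.imwrite("pics/w6.png",im)
go([.476,.361,.03],85.6,o)
E
```

```text
t: 10.52
eef_pos: [0.4723, 0.3595, 0.1636]
tool_rot: [0.029, -0.025, -0.704, 0.709]
contact_force: [0.6, -0.3, -1.1]
gripper_width: 0.574
tcp [0.4723 0.3595 0.1636] F [ 0.6 -0.3 -1.1] w 0.574 t 10.52
linear [-0.0041  0.1335 -0.0027] dr [-0.42  0.05  0.26]
axes(x,y,z cols)
 [[-0.997 -0.005 -0.076]
 [ 0.076 -0.007 -0.997]
 [ 0.005 -1.     0.007]]
```

View pics/w6.png

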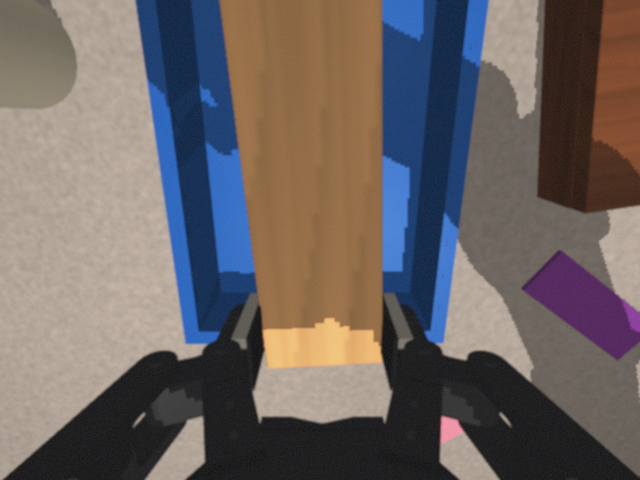

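Centred over the tub between its side walls, at columns 185–445. I check the near rim position and then descend in stages.

```bash
python3 - <<'E'
from h import *
o=bot.get_obs(); print(np.round(world("wrist",[[187,343],[443,341],[200,331],[430,331]],.07,o),3).tolist())
E
python3 -m crank '[{"linear":[-0.008,0.02,-0.002],"dr":[0,0,0],"hand":-0.4},{"linear":[-0.008,0.045,-0.002],"dr":[0,0,0],"hand":-0.4},{"linear":[-0.008,0.07,-0.002],"dr":[0,0,0],"hand":-0.4},{"linear":[-0.008,0.095,-0.002],"dr":[0,0,0],"hand":-0.4},{"linear":[-0.008,0.12,-0.002],"dr":[0,0,0],"hand":-0.4},{"linear":[-0.008,0.134,-0.002],"dr":[0,0,0],"hand":-0.4},{"linear":[-0.008,0.134,-0.002],"dr":[0,0,0],"hand":-0.4},{"linear":[-0.008,0.134,-0.002],"dr":[0,0,0],"hand":-0.4}]'
python3 -c "
from h import *
bot.read_camera('wrist');go([.48,.361,.006],85.6)"
```

```text
[[0.396, 0.47, 0.07], [0.381, 0.267, 0.07], [0.406, 0.458, 0.07], [0.391, 0.278, 0.07]]
t: 11.23
eef_pos: [0.481, 0.3597, 0.0309]
tool_rot: [0.029, -0.026, -0.704, 0.709]
contact_force: [0.3, -0.2, 0.1]
gripper_width: 0.572
tcp [0.4816 0.3607 0.0319] F [-0.1 -0.7 -1.2] w 0.575 t 11.28
linear [ 0.0016  0.0259 -0.0003] dr [-0.26 -0.05  0.09]
axes(x,y,z cols)
 [[-0.997 -0.002 -0.078]
 [ 0.078 -0.004 -0.997]
 [ 0.002 -1.     0.005]]
```

```bash
python3 -m crank '[{"linear":[0,0.008,0],"dr":[0,0,0],"hand":-0.4},{"linear":[0,0.016,0],"dr":[0,0,0],"hand":-0.4},{"linear":[0,0.022,0],"dr":[0,0,0],"hand":-0.4},{"linear":[0,0.025,0],"dr":[0,0,0],"hand":-0.4},{"linear":[0,0.026,0],"dr":[0,0,0],"hand":-0.4}]'
python3 -m crank '[{"linear":[0,0.001,0],"dr":[0,0,0],"hand":-0.4},{"linear":[0,0.003,0],"dr":[0,0,0],"hand":-0.4},{"linear":[0,0.003,0],"dr":[0,0,0],"hand":-0.4}]'
```

```text
t: 11.7
eef_pos: [0.4805, 0.3606, 0.0042]
tool_rot: [0.028, -0.026, -0.705, 0.709]
contact_force: [0.5, -1.2, -0.5]
gripper_width: 0.572
t: 11.95
eef_pos: [0.4809, 0.3609, 0.0017]
tool_rot: [0.028, -0.026, -0.705, 0.708]
contact_force: [-0.5, 0.2, -0.7]
gripper_width: 0.575
```

```bash
python3 -m crank '[{"linear":[0,0,0],"dr":[0,0,0],"hand":0.3},{"linear":[0,0,0],"dr":[0,0,0],"hand":0.5},{"linear":[0,0,0],"dr":[0,0,0],"hand":0.8},{"linear":[0,0,0],"dr":[0,0,0],"hand":0.8},{"linear":[0,0,0],"dr":[0,0,0],"hand":0.8}]'
python3 -m crank '[{"linear":[0,-0.01,0],"dr":[0,0,0],"hand":0.8},{"linear":[0,-0.03,0],"dr":[0,0,0],"hand":0.8},{"linear":[0,-0.06,0],"dr":[0,0,0],"hand":0.8},{"linear":[0,-0.1,0],"dr":[0,0,0],"hand":0.8},{"linear":[0,-0.14,0],"dr":[0,0,0],"hand":0.8},{"linear":[0,-0.18,0],"dr":[0,0,0],"hand":0.8},{"linear":[0,-0.22,0],"dr":[0,0,0],"hand":0.8},{"linear":[0,-0.25,0],"dr":[0,0,0],"hand":0.8},{"linear":[0,-0.25,0],"dr":[0,0,0],"hand":0.8},{"linear":[0,-0.25,0],"dr":[0,0,0],"hand":0.8}]'
python3 - <<'E'
from h import *
o=bot.get_obs(); im=bot.read_camera("wrist"); s=bot.read_camera("scene")
cv2.imwrite("pics/w7.png",np.hstack([cv2.resize(im,(400,300)),cv2.resize(s[170:410,240:600],(400,300))]))
for c,ob in (("wrist",o),("scene",None)):
    for d in bot.cut_out(c,"ladle_rest")[:4]:
        r=rect(c,d["pixels"],.01,ob); print(c,round(d["score"],2),np.round(r[0]),np.round(r[1]),round(r[2],1))
E
```

```text
t: 12.37
eef_pos: [0.481, 0.3609, 0.0021]
tool_rot: [0.028, -0.026, -0.705, 0.708]
contact_force: [-0.5, -0.4, 0.7]
gripper_width: 0.901
t: 13.2
eef_pos: [0.4823, 0.3629, 0.255]
tool_rot: [0.027, -0.028, -0.706, 0.707]
contact_force: [-0.1, 0.7, -1.1]
gripper_width: 0.901
wrist 0.83 [363. 105.] [142.  49.] 50.1
wrist 0.8 [534. 360.] [ 51. 140.] 89.0
wrist 0.59 [202. 290.] [ 53. 116.] 33.8
scene 0.91 [ 382. -114.] [114.  51.] 30.4
scene 0.75 [218. 274.] [ 56. 144.] 33.5
scene 0.73 [528. 360.] [ 56. 125.] 88.9
scene 0.68 [371. 101.] [133.  54.] 52.5
```

View pics/w7.png

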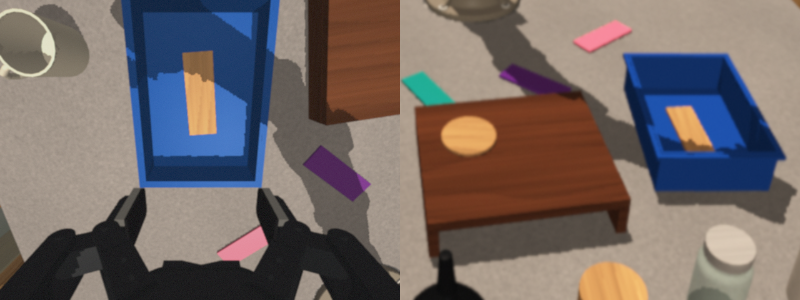

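The slat lies flat on the tub floor. At floor height it measures 140 x 51 mm around (534,360) mm, the coaster is in place, and the gripper is clear. I hand in.

```bash
python3 -c "
from station import bot
print(bot.hand_in())"
```

```text
the job is handed in; nothing more can be done
None
```

The ladle rest is in the blue tub, lying flat on the bottom, and the job is handed in; the last clock reading before that was 13.2 s, against the 51 s limit.

**What I did:**
- I pushed the ladle rest at its far end with two fingertips until it hung about 53 mm over the riser's front edge.
- I pinched the overhanging end across its width at 40 N and lifted it off.
- I released it just above the tub floor, a drop of about 15 mm, then backed the open gripper away to 0.25 m.

**Last checks:**
- **Ladle rest:** the wrist camera, read at floor height, shows it as 140 x 51 mm, centred at about (0.534, 0.360). That is the right size for lying flat and is clear of the walls. The scene camera agrees on position to 6 mm but reads the length as 125 mm; the tub's shadow lies over part of it there.
- **Coaster and look-alikes:** the coaster looks unmoved on the riser in the pictures, but I did not measure it again. I did not touch the purple, pink or turquoise pieces.
- **Forces:** the highest reading was about 30 N at the wrist, a brief fingertip touch on the riser to find its height.

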